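# Check the tablet stock with a dipstick

### The arm

A 6-joint arm with a two-finger parallel gripper is mounted at the origin on the work surface. World frame = base frame: x ahead of the robot, y to its left, z up, the work surface at z = 0. Lengths are in m, angles in rad, forces in N, time in s.
With the tool pointing down it reaches from about 0.35 to 0.775 m from the base axis. Payload 7.3 kg.
Tool frame: the origin (TCP) lies on the centre line of the jaws, within the pads' length; the fingertips stand 14 mm ahead of it and the grasp point (between the pads) lies 5 mm behind it; x points along the fingers, z is the direction in which the jaws open and shut, and the axes are right-handed (so a half turn about x gives the same grasp; the last joint's range is limited). The gripper opens to 92 mm and grips with 3 to 60 N. Pads are 19 mm wide; open, the fingers measure 130 mm over their backs; the gripper's body (75 mm by 190 mm) begins 47 mm behind the grasp point.
Start: joints at [1.201, 0.342, 1.524, -0, 1.275, -0.146], TCP at [0.116, 0.512, 0.241] pointing down, gripper open.
Joint ranges: [-2.53, 2.53], [-0.77, 2.02], [0.04, 2.7], [-1, 4.14], [0.28, 2.66], [-3.11, 3.11]. Speed limits (rad/s): [2.57, 2.57, 3.14, 3.14, 3.14, 3.14].

### API

Orientations are given as a unit quaternion [x, y, z, w].
In Python, from workcell import r gives the robot as it stands. The module is installed in compiled form; this text tells all that it offers.
- The arm moves only by the tool drive_tool, never from a script. Its argument "steps" is a list of rows, each an object of numbers: "x", "y", "z": the shift along the world's x, y, z in mm; "twist": the turn about the world's z in degrees; "hand": the opening, from 0 (shut) to 1 (fully open). In form: [{"x": .., "y": .., "z": .., "twist": .., "hand": ..}, ...]. A call has exactly 8 rows; each row shifts and turns the commanded pose from where the row before left it; what a row does not reach is not made up. A row lasts 1/10 s, in which the tool goes at most 50 mm and 8.59 degrees, less where a joint would pass 70% of its speed; a pose out of reach is approached as far as the arm can. A call is refused whole if a number of a shift passes 50 or a number of a turn 8.59, either way. A call with a gripper value outside its range is refused whole. The fingers move at their own pace and stop on an object; the grip force is fixed at half the most. Time passes only in rows, so rows that do not move let the fingers close, or fill a call up. It gives the time, the measured TCP pose, the force and the opening at its end, in the units of the state.
- r.get_obs(): the state, without advancing time (a new reading comes with each control period).
- r.read_camera(name): name is "side" or "top" or "wrist"; returns (picture, depth): 384x512x3 uint8, red, green, blue; 384x512 float32, m along the optical axis (not along the pixel's ray), 0 where there is no reading.
- r.camera_params(name): a dict with "camera_matrix" (3x3 intrinsics, pixels), "cam_to_world" (4x4, takes a point from camera to world coordinates). Camera axes: x right, y up, looking along -z (the intrinsics and any distortion apply to the point x, -y, -z); pixel columns grow to the right and rows downward; lengths in m; the calibration is good to about 2 mm. A picture is of the moment at which its call begins: read the wrist's pose just before it. camera_params takes no time and is no camera call; for the wrist camera it gives the pose at the moment of the call.
- r.sign_off(): hands the job in, once; it reports no verdict.
The state is a dict: "clock": time; "q": joint angles; "joint_vel": joint speeds; "joint_torque": joint torques, N m; "tcp_pos": TCP position; "ee_rot": TCP orientation; "contact_force": force on the tool from outside, world axes, zero at the start; "wrist_torque": the same for the moment, N m; "grip_width": finger opening in m.
Only numpy, scipy, OpenCV 4.12 (cv2) and the standard library are available. Lean on these libraries where they do the work, as an engineer would, in place of code of your own. Each camera call takes 0.05 s, during which the arm holds its last target. There are 200 camera calls.

### The job

Check how many steriliser tablets are left in the blue canister: take the steel dipstick out of the cup on the clear drying rack, lower it gently (do not drop it) into the blue canister until it stands on the tablets, and let go of it. If the stick's yellow band then stands above the rim there are enough, so press the green button right down; if the band has sunk below the rim into the canister the stock is low, so press the red button right down. Press only the button that fits, only after the stick has been let go, and leave the stick standing in the canister.

Things in the scene. Friction and masses are not known exactly. Their poses are not given: they have to be found in the camera images.
- rod: steel dipstick, 165 mm long, about 60 g, standing upright in a cup on the drying rack. Origin: centre of its foot's underside; z up along the stick. Foot 20 mm across, shaft 14 mm, yellow band 68 to 82 mm above the foot, black cylindrical grip 23 mm across from 125 to 165 mm above the foot.
- rack: clear acrylic drying rack fixed to the counter, 140 x 220 mm; origin: centre of its underside. The dipstick's white cup stands on it: 28 mm wide inside, rim 43 mm and inner floor 12 mm above the counter (pull the stick straight up). Clear fins up to 58 mm high.
- blue: blue tablet canister fixed to the counter, 120 mm high, open on top; origin: centre of its underside; z up. Bore 36 mm wide, flaring over the top 16 mm to 48 mm (54 outside). It ends blind on a firm white tablet stack, top about 15 mm above the counter (low: stick stands out of the rim about 60 mm, band 20 mm or more below the rim) or about 60 mm (enough: about 105 mm, band just above the rim).
- orange: orange canister of the same shape, also fixed, holding another product: not the one to check; origin: centre of its underside
- ok_top (a point): centre of the top face of the green push button (38 mm across, in a white housing fixed to the counter), which reports 'enough'; z up; pressed straight down
- ok (a joint): travel of the green button: 0 up, 0.006 m fully down (needs about 4 N); springs back
- low_top (a point): centre of the top face of the red push button (38 mm across, in a white housing fixed to the counter), which reports 'low stock'; z up; pressed straight down
- low (a joint): travel of the red button: 0 up, 0.006 m fully down (needs about 4 N); springs back
There are look-alikes about, which are no part of the job. Leave any orange look-alike of the part that bears ok_top alone.

How it is judged:
On the way, in this order (a step that is already met when the one before it is completed fails the run):
1. the dipstick stands on the tablets in the blue canister, let go (horizontal distance between rod and blue below 0.025 m and z of rod in the frame of blue below 0.08 m and contact force between the fingers and rod below 0.1 N and linear speed of rod below 0.03 m/s), for 0.2 s.
2. the button that fits the reading is pressed: green if the band is above the rim, red if it is below (((value of joint ok above 0.004 m and z of rod in the frame of blue above 0.036 m) or (value of joint low above 0.004 m and z of rod in the frame of blue below 0.036 m))), for 0.06 s.
At the end, for the whole second after the job is handed in: The dipstick stands released and at rest in the blue canister (foot within 25 mm of its axis and less than 80 mm above the counter, leaning less than about 28 degrees), after the button that fits the reading was pressed at least 4 mm (horizontal distance between rod and blue below 0.025 m and z of rod in the frame of blue below 0.08 m and linear speed of rod below 0.03 m/s and angle between rod's own z axis and vertical below 0.5 rad); the robot touches nothing.
It fails at once if a button is pressed before the stick stands in the blue canister, let go (value of joint any of ok, low above 0.004 m and (not (horizontal distance between rod and blue below 0.025 m and z of rod in the frame of blue below 0.08 m) or contact force between the fingers and rod above 0.5 N)).
It fails at once if the green button is pressed though the stick shows low stock (value of joint ok above 0.004 m and z of rod in the frame of blue below 0.036 m).
It fails at once if the red button is pressed though the stick shows enough (value of joint low above 0.004 m and z of rod in the frame of blue above 0.036 m).
It fails at once if the stick is dropped into the canister (horizontal distance between rod and blue below 0.025 m and z of rod in the frame of blue below 0.11 m and linear speed of rod above 0.5 m/s).
It also fails if it takes over 58 s, if anything falls off the work surface, if the arm or the gripper's body presses on something with over 40 N, if the wrist force passes 120 N, or if a joint passes its speed limit or range.

## Working session

There is one attempt and no reset: what is moved stays moved. The work goes in short steps, Python scripts to look and compute and a tool call to move; the robot and the scene stay as the last step left them, time stands still between calls to the robot, and variables do not carry over. Pictures are saved under pics/ and viewed, about 8 in all and at most 12, crops included, and the job is handed in when it is done.

Besides the shell and the picture viewer there is one more tool, called after ">>>" in YAML: its name, and indented under it one key for each argument. drive_tool: Moves the arm, as the interface text tells. Its arguments: {"type":"object","properties":{"steps":{"type":"array","items":{"type":"object","properties":{"x":{"type":"number"},"y":{"type":"number"},"z":{"type":"number"},"twist":{"type":"number"},"hand":{"type":"number"}}}}},"required":["steps"]}

```bash
mkdir -p pics
cat > h.py <<'E'
import numpy as np, cv2
from workcell import r
def grab(n):
    P=r.camera_params(n); im,d=r.read_camera(n); return im,d,np.array(P["camera_matrix"]),np.array(P["cam_to_world"]),P
def ray(K,T,u,v):
    d=T[:3,:3]@np.array([(u-K[0,2])/K[0,0],-(v-K[1,2])/K[1,1],-1]); return T[:3,3],d
def onz(K,T,u,v,z):
    o,d=ray(K,T,u,v); return o+d*(z-o[2])/d[2]
def proj(K,T,p):
    c=T[:3,:3].T@(np.array(p)-T[:3,3]); return K[0,0]*c[0]/-c[2]+K[0,2], K[1,1]*-c[1]/-c[2]+K[1,2]
def cloud(d,K,T):
    v,u=np.mgrid[:d.shape[0],:d.shape[1]]
    c=np.stack([(u-K[0,2])/K[0,0]*d,-(v-K[1,2])/K[1,1]*d,-d],-1); return c@T[:3,:3].T+T[:3,3]
E
python3 - <<'E'
from h import *
for n in("top","side"):
    im,d,K,T,P=grab(n); cv2.imwrite(f"pics/{n}0.png",im[:,:,::-1]); np.savez(f"{n}0",im=im,d=d,K=K,T=T); print(n,K.tolist(),T.round(3).tolist(),[k for k in P])
o=r.get_obs();print(o)
E
```

```text
top [[434.68185302091604, 0.0, 258.7737391861186], [0.0, 434.68185302091604, 190.60676802756984], [0.0, 0.0, 1.0]] [[0.01, 0.99, -0.141, 0.403], [-1.0, 0.009, -0.002, 0.025], [-0.0, 0.141, 0.99, 0.995], [0.0, 0.0, 0.0, 1.0]] ['camera_matrix', 'cam_to_world']
side [[436.63519076069946, 0.0, 251.67050308117336], [0.0, 436.63519076069946, 194.88718978287167], [0.0, 0.0, 1.0]] [[0.775, 0.332, -0.537, 0.058], [-0.631, 0.436, -0.641, -0.54], [0.022, 0.837, 0.547, 0.521], [0.0, 0.0, 0.0, 1.0]] ['camera_matrix', 'cam_to_world']
{'clock': 0.1, 'q': array([ 1.20096812e+00,  3.42646602e-01,  1.52490456e+00, -1.78223046e-06,
        1.27538634e+00, -1.46008272e-01]), 'joint_vel': array([ 7.18511659e-04, -3.30333584e-03, -2.53219634e-03, -1.02176225e-03,
        6.04314570e-04,  7.75627746e-05]), 'joint_torque': array([ 1.20175853e-03, -4.32002699e+01, -2.44698268e+01,  7.17790006e-02,
        5.25071018e-02, -6.78706942e-05]), 'tcp_pos': array([0.11638834, 0.5115951 , 0.2401237 ]), 'ee_rot': array([-0.44127394,  0.55312087,  0.44079423,  0.55229978]), 'contact_force': array([0.44657941, 0.72677994, 1.01259879]), 'wrist_torque': array([-0.00202209, -0.02193425,  0.04853778]), 'grip_width': 0.09194148290352125}
```

View pics/top0.png

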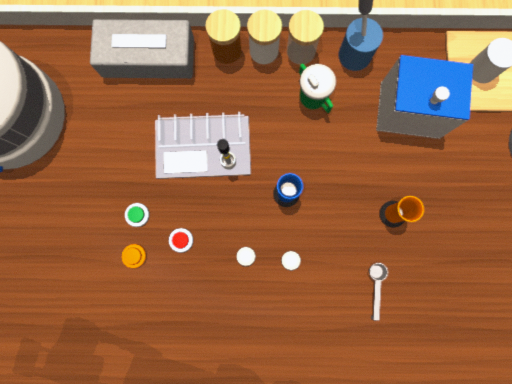

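View pics/side0.png

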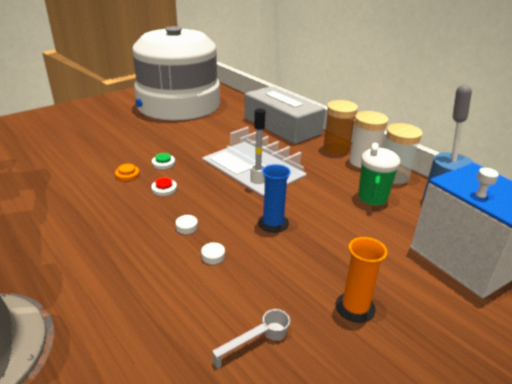

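The top view shows the rod's grip at (223,146) and its cup at (228,160). The blue rim is at (289,187) and orange at (408,209). The green button is at (136,215), red at (180,240) and the orange look-alike button at (133,256). The side view shows the rod upright, with its grip at (260,120), and the blue rim at (276,173).

Run:
```python
from h import *
t=np.load("top0.npz");s=np.load("side0.npz")
def comp(z,cond,near,rad=25):
    m=cond.astype(np.uint8); n,l,st,c=cv2.connectedComponentsWithStats(m)
    b=[i for i in range(1,n) if st[i,4]>15 and np.hypot(*(c[i]-near))<rad]
    if not b: return None
    i=max(b,key=lambda i:st[i,4]); return l==i,c[i],st[i]
for nm,z,pts in(("top",t,dict(blue=(289,187),green=(136,215),red=(180,240),rodblk=(223,146))),("side",s,dict(blue=(276,190),green=(163,159),red=(163,185),rodblk=(260,120)))):
    im=z["im"].astype(int);hsv=cv2.cvtColor(z["im"],cv2.COLOR_RGB2HSV);H,S,V=[hsv[...,i].astype(int) for i in range(3)]
    C=cloud(z["d"],z["K"],z["T"])
    conds=dict(blue=(H>100)&(H<135)&(S>120)&(V>50),green=(H>45)&(H<85)&(S>120),red=((H<5)|(H>175))&(S>200)&(V>190),rodblk=(V<50)&(S<120))
    for k,p in pts.items():
        q=comp(z,conds[k],np.array(p))
        if q is None: print(nm,k,None);continue
        m,c,st=q;P=C[m&(z["d"]>0)]
        print(nm,k,c.round(1),st,"xyz med",np.median(P,0).round(4),"z",np.percentile(P[:,2],[2,50,98]).round(3))
        if k in("green","red"): print("  onz",onz(z["K"],z["T"],*c,np.median(P[:,2])).round(4))
        if k=="blue":
            Q=P[P[:,2]>.112]; print("  rim",len(Q),((Q.min(0)+Q.max(0))/2).round(4),cv2.minEnclosingCircle(Q[:,:2].astype(np.float32)))
        if k=="rodblk":
            Q=P[P[:,2]>np.percentile(P[:,2],98)-.004]; print("  top",len(Q),Q.mean(0).round(4),cv2.minEnclosingCircle(Q[:,:2].astype(np.float32)))
C=cloud(t["d"],t["K"],t["T"]);print("in blue",C[185:195:3,283:296:3,2].round(3))
a=cv2.resize(t["im"][100:280,110:310],(800,720),interpolation=2)[:600]
cv2.imwrite("pics/tc.png",a[:,:,::-1])
```

```text
top blue [289.2 186.5] [276 173  27  30 400] xyz med [ 0.5434 -0.0368  0.1105] z [0.005 0.11  0.121]
  rim 187 [ 0.539  -0.0357  0.1176] ((0.5388244986534119, -0.035440593957901), 0.026230793446302414)
top green [135.5 214. ] [128 207  16  15 193] xyz med [0.4863 0.3036 0.0205] z [0.017 0.02  0.024]
  onz [0.4863 0.3036 0.0205]
top red [180.  239.9] [173 233  15  15 174] xyz med [0.4292 0.2015 0.0208] z [0.017 0.021 0.024]
  onz [0.4294 0.2015 0.0208]
top rodblk [224.3 150.1] [220 146   9   8  41] xyz med [0.6008 0.0947 0.1616] z [0.142 0.162 0.176]
  top 9 [0.6018 0.0954 0.1746] ((0.6035583019256592, 0.09570934623479843), 0.0074358247220516205)
side blue [274.6 194. ] [ 263  165   27   62 1269] xyz med [ 0.5277 -0.0462  0.0809] z [0.01  0.081 0.12 ]
  rim 220 [ 0.5364 -0.0351  0.1169] ((0.5377550721168518, -0.03502671420574188), 0.026716237887740135)
side green [162.7 157. ] [156 153  14   9 110] xyz med [0.4828 0.3004 0.022 ] z [0.016 0.022 0.024]
  onz [0.4824 0.3003 0.022 ]
side red [163.2 182.2] [156 178  15   9 106] xyz med [0.4263 0.198  0.0222] z [0.019 0.022 0.024]
  onz [0.4262 0.1986 0.0222]
side rodblk [259.5 118.9] [255 110  10  19 180] xyz med [0.6031 0.0918 0.1608] z [0.141 0.161 0.178]
  top 31 [0.6042 0.0939 0.1765] ((0.6056625247001648, 0.09569773823022842), 0.009314915165305138)
in blue [[0.057 0.056 0.06  0.054 0.07 ]
 [0.055 0.055 0.056 0.055 0.051]
 [0.055 0.054 0.056 0.054 0.06 ]
 [0.112 0.055 0.054 0.057 0.108]]
```

View pics/tc.png

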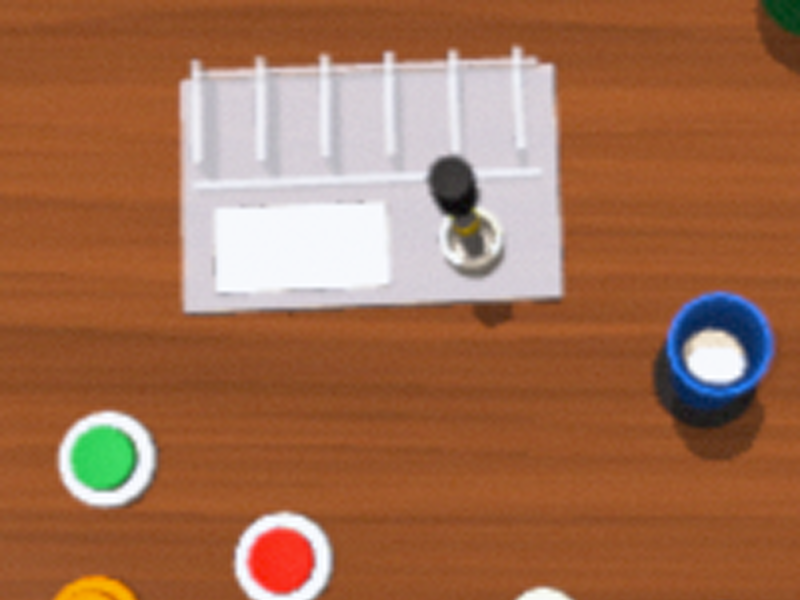

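Run:
```python
from h import *
from scipy.spatial.transform import Rotation as R
t=np.load("top0.npz");s=np.load("side0.npz");K,T=t["K"],t["T"]
print("top face",onz(K,T,222.5,143.2,.177).round(4),"cup rim",onz(K,T,227.7,159.5,.043).round(4))
print("blue rim",onz(K,T,110+720/4,100+346/4,.12).round(4))
# triangulate grip centre: side centroid & top whole-grip centroid
oa,da=ray(s["K"],s["T"],259.5,118.9);ob,db=ray(K,T,223.4,146.7)
k=np.linalg.lstsq(np.stack([da,-db],1),ob-oa,rcond=None)[0];print((oa+k[0]*da).round(4),(ob+k[1]*db).round(4))
for p in [(.604,.096,.157),(.607,.096,.03)]: print(proj(s["K"],s["T"],p),proj(K,T,p))
o=r.get_obs();print(R.from_quat(o["ee_rot"]).as_matrix().round(3))
im=cv2.resize(s["im"][90:250,150:310],(600,600),interpolation=2);cv2.imwrite("pics/sc.png",im[:,:,::-1])
```

```text
top face [0.6116 0.0977 0.177 ] cup rim [0.6085 0.0971 0.043 ]
blue rim [ 0.537  -0.0367  0.12  ]
[0.6085 0.0981 0.1577] [0.6094 0.0974 0.1578]
(np.float64(258.4946628980016), np.float64(120.05233056276964)) (np.float64(224.09802079573973), np.float64(149.4853446559517))
(np.float64(257.8078517199474), np.float64(172.79443922174923)) (np.float64(228.58031811752647), np.float64(161.35667102134724))
[[-0.    -0.975  0.222]
 [-0.001  0.222  0.975]
 [-1.     0.    -0.001]]
```

View pics/sc.png

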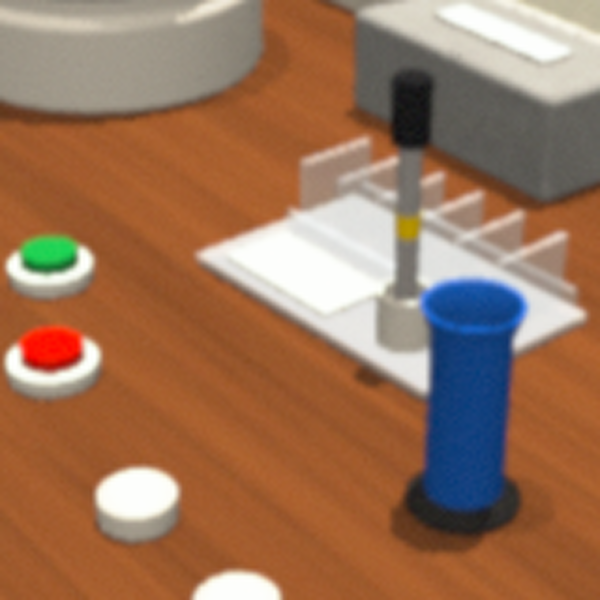

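The grip centre is near (0.610, 0.0975), blue near (0.538, -0.036), green near (0.485, 0.302) and red near (0.428, 0.200).

>>> drive_tool:
  steps:
    - {"x": 38, "y": -32}
    - {"x": 38, "y": -32}
    - {"x": 38, "y": -32}
    - {"x": 38, "y": -32}
    - {"x": 38, "y": -32}
    - {"x": 38, "y": -32}
    - {"x": 38, "y": -32}
    - {"x": 38, "y": -32}

```text
invalid input at $.steps[0]: expected keys x, y, z, twist, hand
```

>>> drive_tool:
  steps:
    - {"x": 38, "y": -32}
    - {"x": 38, "y": -32}
    - {"x": 38, "y": -32}
    - {"x": 38, "y": -32}
    - {"x": 38, "y": -30}
    - {"x": 0, "y": 0}
    - {"x": 0, "y": 0}
    - {"x": 0, "y": 0}

```text
invalid input at $.steps[0]: expected keys x, y, z, twist, hand
```

Run:
```python
from h import *
o=r.get_obs();print(o["tcp_pos"],o["clock"])
im,d,K,T,P=grab("wrist");cv2.imwrite("pics/w1.png",im[:,:,::-1]);print(T.round(3),proj(K,T,(.610,.0975,.177)),proj(K,T,(.6085,.097,.043)))
C=cloud(d,K,T);m=(d>0)&(C[...,2]>.165)&(C[...,2]<.19)&(np.hypot(C[...,0]-.61,C[...,1]-.0975)<.03);Q=C[m];print(len(Q),Q.mean(0),cv2.minEnclosingCircle(Q[:,:2].astype(np.float32)) if len(Q) else 0)
```

```text
[0.11638834 0.5115951  0.2401237 ] 0.1
[[ 0.222 -0.935 -0.277  0.041]
 [ 0.975  0.212  0.065  0.528]
 [-0.002 -0.284  0.959  0.385]
 [ 0.     0.     0.     1.   ]] (np.float64(40.430586427579215), np.float64(609.4679535326169)) (np.float64(94.8394480636779), np.float64(481.7903251587471))
0 [nan nan nan] 0<stdin>:4: RuntimeWarning: Mean of empty slice.
  ret = um.true_divide(
```

View pics/w1.png

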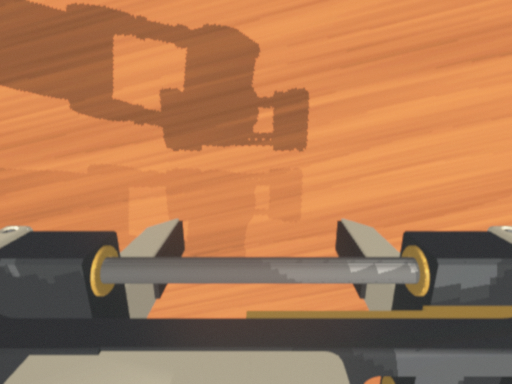

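The moves were refused because every row needs all the keys. The wrist view shows only the open fingers over bare counter.

>>> drive_tool:
  steps:
    - {"x": 38, "y": -32, "z": 0, "twist": 0, "hand": 1}
    - {"x": 38, "y": -32, "z": 0, "twist": 0, "hand": 1}
    - {"x": 38, "y": -32, "z": 0, "twist": 0, "hand": 1}
    - {"x": 38, "y": -32, "z": 0, "twist": 0, "hand": 1}
    - {"x": 38, "y": -32, "z": 0, "twist": 0, "hand": 1}
    - {"x": 38, "y": -32, "z": 0, "twist": 0, "hand": 1}
    - {"x": 38, "y": -32, "z": 0, "twist": 0, "hand": 1}
    - {"x": 38, "y": -32, "z": 0, "twist": 0, "hand": 1}

```text
clock: 0.95
tcp_pos: [0.4217, 0.2543, 0.2407]
ee_rot: [-0.441, 0.553, 0.441, 0.553]
contact_force: [0.4, 0.7, -0.7]
grip_width: 0.0919
```

>>> drive_tool:
  steps:
    - {"x": 38, "y": -32, "z": 0, "twist": 0, "hand": 1}
    - {"x": 38, "y": -32, "z": 0, "twist": 0, "hand": 1}
    - {"x": 38, "y": -32, "z": 0, "twist": 0, "hand": 1}
    - {"x": 38, "y": -32, "z": 0, "twist": 0, "hand": 1}
    - {"x": 38, "y": -30, "z": 0, "twist": 0, "hand": 1}
    - {"x": 0, "y": 0, "z": 0, "twist": 0, "hand": 1}
    - {"x": 0, "y": 0, "z": 0, "twist": 0, "hand": 1}
    - {"x": 0, "y": 0, "z": 0, "twist": 0, "hand": 1}

```text
clock: 1.75
tcp_pos: [0.6097, 0.0985, 0.2405]
ee_rot: [-0.441, 0.553, 0.442, 0.552]
contact_force: [0.3, -0.1, -0.8]
grip_width: 0.0919
```

Run:
```python
from h import *
o=r.get_obs();print(o["tcp_pos"],o["clock"],o["contact_force"])
im,d,K,T,P=grab("wrist");cv2.imwrite("pics/w2.png",im[:,:,::-1]);print(proj(K,T,(.610,.0975,.177)),proj(K,T,(.6085,.097,.043)))
C=cloud(d,K,T);m=(d>0)&(C[...,2]>.165)&(C[...,2]<.19)&(np.hypot(C[...,0]-.61,C[...,1]-.0975)<.03);Q=C[m];print(len(Q),Q.mean(0),cv2.minEnclosingCircle(Q[:,:2].astype(np.float32)) if len(Q) else 0)
```

```text
[0.60974991 0.09853    0.24046919] 1.75 [ 0.28503025 -0.05654387 -0.84699417]
(np.float64(260.2374410920016), np.float64(207.16982066887766)) (np.float64(259.33162717935517), np.float64(167.45228226209008))
731 [0.60780539 0.09869416 0.17624948] ((0.6093348860740662, 0.09835020452737808), 0.011601300910115242)
```

View pics/w2.png

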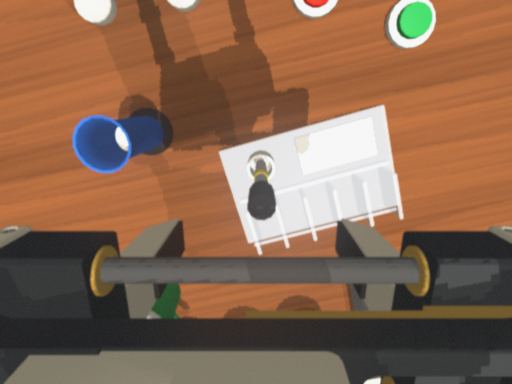

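The wrist view shows the rod's grip centred between the jaws at (262,200), matching TCP to within 1 mm. I'll descend 88 mm and close.

>>> drive_tool:
  steps:
    - {"x": 0, "y": 0, "z": -25, "twist": 0, "hand": 1}
    - {"x": 0, "y": 0, "z": -25, "twist": 0, "hand": 1}
    - {"x": 0, "y": 0, "z": -20, "twist": 0, "hand": 1}
    - {"x": 0, "y": 0, "z": -18, "twist": 0, "hand": 1}
    - {"x": 0, "y": 0, "z": 0, "twist": 0, "hand": 1}
    - {"x": 0, "y": 0, "z": 0, "twist": 0, "hand": 0}
    - {"x": 0, "y": 0, "z": 0, "twist": 0, "hand": 0}
    - {"x": 0, "y": 0, "z": 0, "twist": 0, "hand": 0}

```text
clock: 2.6
tcp_pos: [0.611, 0.0982, 0.1542]
ee_rot: [-0.442, 0.552, 0.441, 0.553]
contact_force: [0.1, 0.1, 0.1]
grip_width: 0.0723
```

>>> drive_tool:
  steps:
    - {"x": 0, "y": 0, "z": 0, "twist": 0, "hand": 0}
    - {"x": 0, "y": 0, "z": 0, "twist": 0, "hand": 0}
    - {"x": 0, "y": 0, "z": 0, "twist": 0, "hand": 0}
    - {"x": 0, "y": 0, "z": 0, "twist": 0, "hand": 0}
    - {"x": 0, "y": 0, "z": 5, "twist": 0, "hand": 0}
    - {"x": 0, "y": 0, "z": 10, "twist": 0, "hand": 0}
    - {"x": 0, "y": 0, "z": 10, "twist": 0, "hand": 0}
    - {"x": 0, "y": 0, "z": 0, "twist": 0, "hand": 0}

```text
clock: 3.4
tcp_pos: [0.6115, 0.098, 0.1801]
ee_rot: [-0.442, 0.552, 0.44, 0.554]
contact_force: [0.7, 0.6, -0.1]
grip_width: 0.0223
```

>>> drive_tool:
  steps:
    - {"x": 0, "y": 0, "z": 20, "twist": 0, "hand": 0}
    - {"x": 0, "y": 0, "z": 25, "twist": 0, "hand": 0}
    - {"x": 0, "y": 0, "z": 25, "twist": 0, "hand": 0}
    - {"x": 0, "y": 0, "z": 25, "twist": 0, "hand": 0}
    - {"x": 0, "y": 0, "z": 25, "twist": 0, "hand": 0}
    - {"x": -5, "y": -10, "z": 0, "twist": 0, "hand": 0}
    - {"x": -10, "y": -20, "z": 0, "twist": 0, "hand": 0}
    - {"x": -15, "y": -25, "z": 0, "twist": 0, "hand": 0}

```text
clock: 4.2
tcp_pos: [0.5798, 0.0425, 0.2964]
ee_rot: [-0.441, 0.553, 0.442, 0.552]
contact_force: [-0.0, -0.5, -0.6]
grip_width: 0.0224
```

>>> drive_tool:
  steps:
    - {"x": -15, "y": -25, "z": 0, "twist": 0, "hand": 0}
    - {"x": -15, "y": -25, "z": 0, "twist": 0, "hand": 0}
    - {"x": -10, "y": -20, "z": 0, "twist": 0, "hand": 0}
    - {"x": -4, "y": -9, "z": 0, "twist": 0, "hand": 0}
    - {"x": 0, "y": 0, "z": 0, "twist": 0, "hand": 0}
    - {"x": 0, "y": 0, "z": 0, "twist": 0, "hand": 0}
    - {"x": 0, "y": 0, "z": 0, "twist": 0, "hand": 0}
    - {"x": 0, "y": 0, "z": 0, "twist": 0, "hand": 0}

```text
clock: 5.0
tcp_pos: [0.5368, -0.0352, 0.2975]
ee_rot: [-0.441, 0.552, 0.442, 0.552]
contact_force: [-0.4, -0.3, -0.8]
grip_width: 0.0224
```

Run:
```python
from h import *
o=r.get_obs();print(o["tcp_pos"],o["clock"],o["grip_width"])
ims=[]
for n in("side","wrist","top"):
    im,d,K,T,P=grab(n);C=cloud(d,K,T);h=cv2.cvtColor(im,cv2.COLOR_RGB2HSV).astype(int)
    b=(h[...,0]>100)&(h[...,0]<135)&(h[...,1]>120)&(h[...,2]>50)&(d>0)
    Q=C[b&(abs(C[...,2]-.119)<.004)&(np.hypot(C[...,0]-.538,C[...,1]+.036)<.04)]
    if len(Q)>9:
        A=np.c_[2*Q[:,:2],np.ones(len(Q))];print(n,len(Q),"circ",cv2.minEnclosingCircle(Q[:,:2].astype(np.float32)),np.linalg.lstsq(A,(Q[:,:2]**2).sum(1),rcond=None)[0][:2])
    # rod cloud
    near=(d>0)&(np.hypot(C[...,0]-.538,C[...,1]+.036)<.045)
    for lo,hi in((.14,.17),(.17,.2),(.2,.22),(.24,.27)):
        Q=C[near&(C[...,2]>lo)&(C[...,2]<hi)]; print(n,lo,len(Q),Q.mean(0).round(4) if len(Q) else 0)
    ims.append(im)
cv2.imwrite("pics/s2.png",np.hstack([cv2.resize(ims[0][40:240,170:370],(400,400)),cv2.resize(ims[1],(400,400))])[:,:,::-1])
```

```text
[ 0.53680033 -0.03524447  0.29751201] 5.0 0.022354022428107648
side 158 circ ((0.5367149710655212, -0.034761153161525726), 0.02722775749862194) [ 0.53702939 -0.03526994]
side 0.14 132 [ 0.5323 -0.0377  0.1541]
side 0.17 122 [ 0.5326 -0.0377  0.1851]
side 0.2 88 [ 0.5324 -0.0385  0.2105]
side 0.24 149 [ 0.5317 -0.0388  0.2556]
wrist 418 circ ((0.5376902222633362, -0.03573989123106003), 0.026499321684241295) [ 0.53763605 -0.03574494]
wrist 0.14 171 [ 0.5311 -0.0344  0.1512]
wrist 0.17 120 [ 0.5305 -0.0345  0.1859]
wrist 0.2 94 [ 0.5301 -0.0344  0.211 ]
wrist 0.24 170 [ 0.5296 -0.0347  0.253 ]
top 80 circ ((0.5372534990310669, -0.035800471901893616), 0.026133982464671135) [ 0.53897417 -0.03515649]
top 0.14 36 [ 0.5318 -0.0335  0.1497]
top 0.17 17 [ 0.5319 -0.0329  0.1839]
top 0.2 8 [ 0.5307 -0.0326  0.2095]
top 0.24 0 0
```

View pics/s2.png

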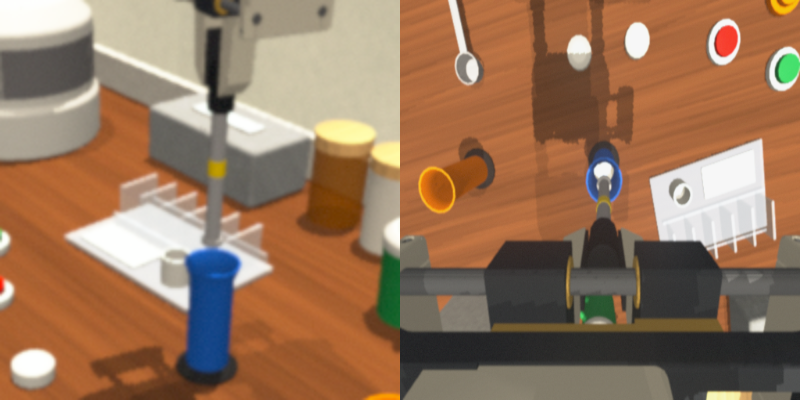

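The rod hangs plumb over the blue rim, within about 1 mm of its axis. I'll lower 80 mm, then creep until contact.

>>> drive_tool:
  steps:
    - {"x": 0, "y": 0, "z": -12, "twist": 0, "hand": 0}
    - {"x": 0, "y": 0, "z": -15, "twist": 0, "hand": 0}
    - {"x": 0, "y": 0, "z": -15, "twist": 0, "hand": 0}
    - {"x": 0, "y": 0, "z": -15, "twist": 0, "hand": 0}
    - {"x": 0, "y": 0, "z": -15, "twist": 0, "hand": 0}
    - {"x": 0, "y": 0, "z": -8, "twist": 0, "hand": 0}
    - {"x": 0, "y": 0, "z": 0, "twist": 0, "hand": 0}
    - {"x": 0, "y": 0, "z": 0, "twist": 0, "hand": 0}

```text
clock: 5.95
tcp_pos: [0.5366, -0.0361, 0.2179]
ee_rot: [-0.441, 0.553, 0.441, 0.553]
contact_force: [0.1, 0.6, 0.0]
grip_width: 0.0219
```

>>> drive_tool:
  steps:
    - {"x": 0, "y": 0, "z": -2, "twist": 0, "hand": 0}
    - {"x": 0, "y": 0, "z": -2, "twist": 0, "hand": 0}
    - {"x": 0, "y": 0, "z": -2, "twist": 0, "hand": 0}
    - {"x": 0, "y": 0, "z": -2, "twist": 0, "hand": 0}
    - {"x": 0, "y": 0, "z": -2, "twist": 0, "hand": 0}
    - {"x": 0, "y": 0, "z": -1, "twist": 0, "hand": 0}
    - {"x": 0, "y": 0, "z": 0, "twist": 0, "hand": 0}
    - {"x": 0, "y": 0, "z": 0, "twist": 0, "hand": 0}

```text
clock: 6.75
tcp_pos: [0.5408, -0.0367, 0.2139]
ee_rot: [-0.445, 0.549, 0.437, 0.556]
contact_force: [-0.5, 0.6, 33.3]
grip_width: 0.022
```

>>> drive_tool:
  steps:
    - {"x": 0, "y": 0, "z": 2, "twist": 0, "hand": 0}
    - {"x": 0, "y": 0, "z": 2, "twist": 0, "hand": 0}
    - {"x": 0, "y": 0, "z": 2, "twist": 0, "hand": 0}
    - {"x": 0, "y": 0, "z": 0, "twist": 0, "hand": 0}
    - {"x": 0, "y": 0, "z": 0, "twist": 0, "hand": 0}
    - {"x": 0, "y": 0, "z": 0, "twist": 0, "hand": 0}
    - {"x": 0, "y": 0, "z": 0, "twist": 0, "hand": 0}
    - {"x": 0, "y": 0, "z": 0, "twist": 0, "hand": 0}

```text
clock: 7.55
tcp_pos: [0.5374, -0.0362, 0.2141]
ee_rot: [-0.442, 0.552, 0.44, 0.553]
contact_force: [-0.7, 1.0, 9.5]
grip_width: 0.0222
```

Run:
```python
from h import *
im,d,K,T,P=grab("side");h=cv2.cvtColor(im,cv2.COLOR_RGB2HSV).astype(int)
m=(h[...,0]>20)&(h[...,0]<35)&(h[...,1]>150);m[:, :250]=0;m[:,300:]=0;m[:90]=0;m[200:]=0
v,u=np.nonzero(m);print("yellow rows",v.min() if len(v) else None,v.max() if len(v) else None,len(v))
if len(v):
    C=cloud(d,K,T)[m];print(C.min(0),C.max(0))
for foot in(.06,.065,.07): print(foot,[proj(K,T,(.537,-.0355,foot+q)) for q in(.068,.082,.125)])
cv2.imwrite("pics/s3.png",cv2.resize(im[40:240,180:380],(600,600),interpolation=2)[:,:,::-1])
print(r.get_obs()["tcp_pos"])
```

```text
yellow rows 164 170 47
[ 0.5260333  -0.04387421  0.12535085] [ 0.53587623 -0.0347723   0.14048952]
0.06 [(np.float64(276.0675943214868), np.float64(167.1407157009966)), (np.float64(276.4719509139051), np.float64(160.38953751890733)), (np.float64(277.7645305294611), np.float64(138.80849874576293))]
0.065 [(np.float64(276.2111112093459), np.float64(164.74454336142585)), (np.float64(276.6182743614131), np.float64(157.94650657823138)), (np.float64(277.9200084620566), np.float64(136.21262360482))]
0.07 [(np.float64(276.35562109784206), np.float64(162.33179178372387)), (np.float64(276.7656201311865), np.float64(155.4864068425797)), (np.float64(278.0766063227498), np.float64(133.59805003214524))]
[ 0.53737828 -0.03622053  0.21414058]
```

View pics/s3.png

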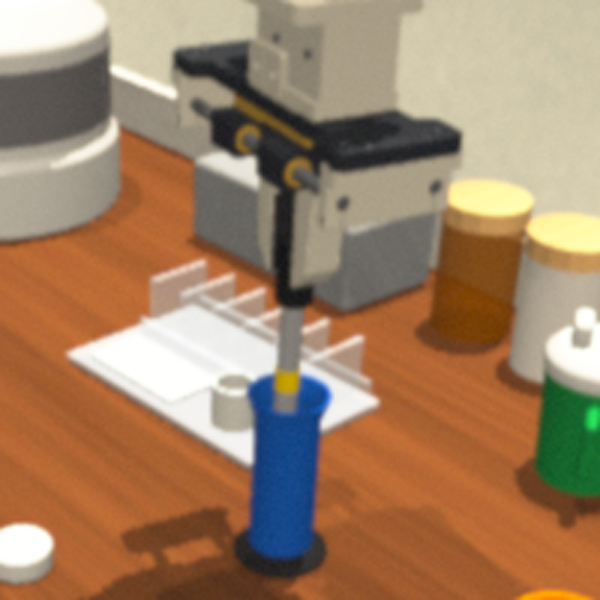

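The side view shows the band at crop pixel (286,381), depth 0.125–0.140 m, so the foot is at about 0.058 m, standing on the tablets. I'll relieve the residual push and open.

>>> drive_tool:
  steps:
    - {"x": 0, "y": 0, "z": 1.5, "twist": 0, "hand": 0}
    - {"x": 0, "y": 0, "z": 0, "twist": 0, "hand": 0}
    - {"x": 0, "y": 0, "z": 0, "twist": 0, "hand": 0.4}
    - {"x": 0, "y": 0, "z": 0, "twist": 0, "hand": 0.6}
    - {"x": 0, "y": 0, "z": 0, "twist": 0, "hand": 0.8}
    - {"x": 0, "y": 0, "z": 0, "twist": 0, "hand": 1}
    - {"x": 0, "y": 0, "z": 0, "twist": 0, "hand": 1}
    - {"x": 0, "y": 0, "z": 0, "twist": 0, "hand": 1}

```text
clock: 8.4
tcp_pos: [0.5365, -0.0361, 0.2142]
ee_rot: [-0.441, 0.553, 0.441, 0.553]
contact_force: [-0.2, 0.6, -0.5]
grip_width: 0.0657
```

>>> drive_tool:
  steps:
    - {"x": 0, "y": 0, "z": 5, "twist": 0, "hand": 1}
    - {"x": 0, "y": 0, "z": 15, "twist": 0, "hand": 1}
    - {"x": 0, "y": 0, "z": 20, "twist": 0, "hand": 1}
    - {"x": 0, "y": 0, "z": 20, "twist": 0, "hand": 1}
    - {"x": 0, "y": 0, "z": 15, "twist": 0, "hand": 1}
    - {"x": 0, "y": 0, "z": 0, "twist": 0, "hand": 1}
    - {"x": 0, "y": 0, "z": 0, "twist": 0, "hand": 1}
    - {"x": 0, "y": 0, "z": 0, "twist": 0, "hand": 1}

```text
clock: 9.2
tcp_pos: [0.536, -0.036, 0.2882]
ee_rot: [-0.441, 0.553, 0.442, 0.552]
contact_force: [-0.7, 1.3, 0.0]
grip_width: 0.0921
```

Run:
```python
from h import *
im,d,K,T,P=grab("side");h=cv2.cvtColor(im,cv2.COLOR_RGB2HSV).astype(int)
m=(h[...,0]>20)&(h[...,0]<35)&(h[...,1]>150);m[:, :250]=0;m[:,300:]=0;m[:90]=0;m[200:]=0
C=cloud(d,K,T)[m&(d>0)];print(len(C),C.min(0),C.max(0))
im2,d2,K2,T2,_=grab("wrist");C=cloud(d2,K2,T2);Q=C[(d2>0)&(abs(C[...,2]-.22)<.012)&(np.hypot(C[...,0]-.538,C[...,1]+.036)<.035)];print(len(Q),Q.mean(0) if len(Q) else 0, cv2.minEnclosingCircle(Q[:,:2].astype(np.float32)) if len(Q) else 0,Q[:,2].max())
cv2.imwrite("pics/s4.png",np.hstack([cv2.resize(im[40:240,180:380],(400,400),interpolation=2),cv2.resize(im2,(400,400))])[:,:,::-1])
print(r.get_obs()["tcp_pos"])
```

```text
43 [ 0.52292847 -0.04344732  0.12584304] [ 0.53361013 -0.03312422  0.13980083]
744 [ 0.53209992 -0.0359216   0.22136457] ((0.533905029296875, -0.03624855726957321), 0.011762764304876328) 0.22528614301345418
[ 0.5361176  -0.03599219  0.28826556]
```

View pics/s4.png

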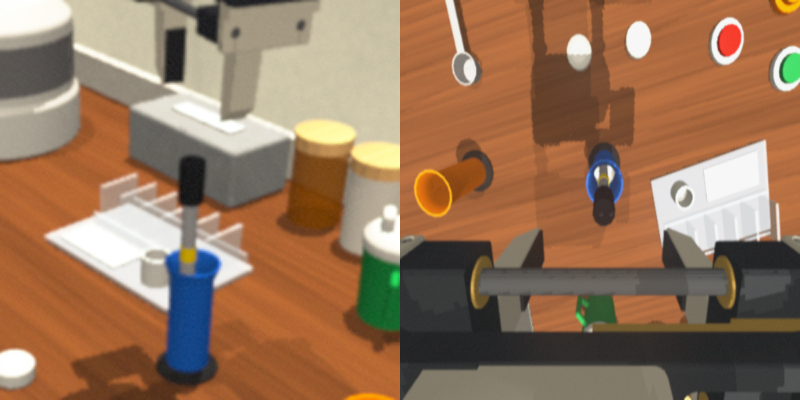

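The stick is released and standing (top 0.225 m, so foot about 0.060 m) with the yellow band visible above the rim. That means enough, so I press green. I'll move over it with the hand shut.

>>> drive_tool:
  steps:
    - {"x": 0, "y": 30, "z": 5, "twist": 0, "hand": 1}
    - {"x": -6, "y": 40, "z": 0, "twist": 0, "hand": 1}
    - {"x": -9, "y": 40, "z": 0, "twist": 0, "hand": 0}
    - {"x": -9, "y": 45, "z": 0, "twist": 0, "hand": 0}
    - {"x": -9, "y": 45, "z": 0, "twist": 0, "hand": 0}
    - {"x": -9, "y": 45, "z": 0, "twist": 0, "hand": 0}
    - {"x": -9, "y": 45, "z": 0, "twist": 0, "hand": 0}
    - {"x": 0, "y": 48, "z": 0, "twist": 0, "hand": 0}

```text
clock: 10.1
tcp_pos: [0.4842, 0.3035, 0.294]
ee_rot: [-0.441, 0.553, 0.441, 0.552]
contact_force: [1.3, -0.8, 0.4]
grip_width: 0.0485
```

>>> drive_tool:
  steps:
    - {"x": 0, "y": 0, "z": -40, "twist": 0, "hand": 0}
    - {"x": 0, "y": 0, "z": -45, "twist": 0, "hand": 0}
    - {"x": 0, "y": 0, "z": -45, "twist": 0, "hand": 0}
    - {"x": 0, "y": 0, "z": -45, "twist": 0, "hand": 0}
    - {"x": 0, "y": 0, "z": -35, "twist": 0, "hand": 0}
    - {"x": 0, "y": 0, "z": -20, "twist": 0, "hand": 0}
    - {"x": 0, "y": 0, "z": 0, "twist": 0, "hand": 0}
    - {"x": 0, "y": 0, "z": 0, "twist": 0, "hand": 0}

```text
clock: 10.9
tcp_pos: [0.4856, 0.302, 0.0643]
ee_rot: [-0.441, 0.553, 0.441, 0.553]
contact_force: [0.4, -0.2, 0.2]
grip_width: 0.0006
```

Run:
```python
from h import *
o=r.get_obs();print(o["tcp_pos"],o["contact_force"],o["grip_width"])
im,d,K,T,P=grab("wrist");C=cloud(d,K,T);h=cv2.cvtColor(im,cv2.COLOR_RGB2HSV).astype(int)
m=(h[...,0]>45)&(h[...,0]<85)&(h[...,1]>120)&(d>0);Q=C[m];Q=Q[np.hypot(Q[:,0]-.485,Q[:,1]-.302)<.04]
print(len(Q),Q.min(0) if len(Q) else 0,Q.max(0) if len(Q) else 0)
im2=grab("side")[0]
cv2.imwrite("pics/p.png",np.hstack([cv2.resize(im2[60:260,60:260],(400,400),interpolation=2),cv2.resize(im,(400,400))])[:,:,::-1])
```

```text
[0.48556667 0.30196515 0.06430226] [ 0.41449272 -0.20520141  0.15646524] 0.0005913214024111614
1094 [0.4686012  0.28813462 0.02010207] [0.49504961 0.32271643 0.024519  ]
```

View pics/p.png

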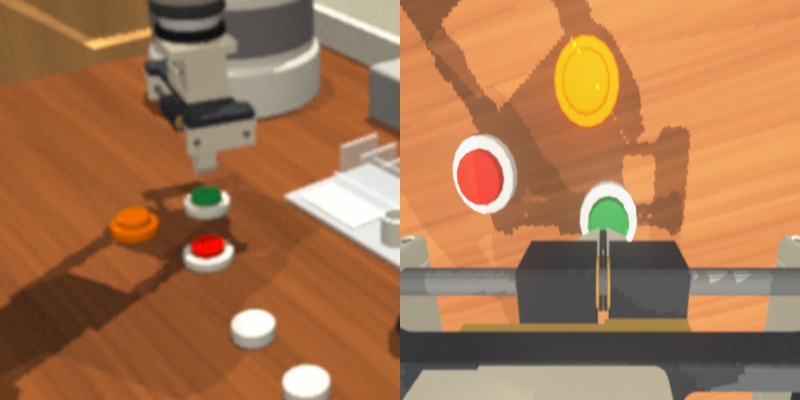

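The shut fingertips hang over the green button, with red and the orange look-alike well clear. I'll shift by (2,3) mm and press down.

>>> drive_tool:
  steps:
    - {"x": 2, "y": 3, "z": -10, "twist": 0, "hand": 0}
    - {"x": 0, "y": 0, "z": -10, "twist": 0, "hand": 0}
    - {"x": 0, "y": 0, "z": -4, "twist": 0, "hand": 0}
    - {"x": 0, "y": 0, "z": -3, "twist": 0, "hand": 0}
    - {"x": 0, "y": 0, "z": -3, "twist": 0, "hand": 0}
    - {"x": 0, "y": 0, "z": -3, "twist": 0, "hand": 0}
    - {"x": 0, "y": 0, "z": 0, "twist": 0, "hand": 0}
    - {"x": 0, "y": 0, "z": 0, "twist": 0, "hand": 0}

```text
clock: 11.8
tcp_pos: [0.4873, 0.3048, 0.0314]
ee_rot: [-0.441, 0.553, 0.441, 0.553]
contact_force: [-2.5, -1.4, 3.0]
grip_width: -0.0001
```

>>> drive_tool:
  steps:
    - {"x": 0, "y": 0, "z": -1.5, "twist": 0, "hand": 0}
    - {"x": 0, "y": 0, "z": -1.5, "twist": 0, "hand": 0}
    - {"x": 0, "y": 0, "z": -1, "twist": 0, "hand": 0}
    - {"x": 0, "y": 0, "z": -1, "twist": 0, "hand": 0}
    - {"x": 0, "y": 0, "z": 0, "twist": 0, "hand": 0}
    - {"x": 0, "y": 0, "z": 0, "twist": 0, "hand": 0}
    - {"x": 0, "y": 0, "z": 0, "twist": 0, "hand": 0}
    - {"x": 0, "y": 0, "z": 0, "twist": 0, "hand": 0}

```text
clock: 12.6
tcp_pos: [0.4877, 0.305, 0.0297]
ee_rot: [-0.441, 0.552, 0.441, 0.553]
contact_force: [-9.6, -5.1, 30.0]
grip_width: 0.0001
```

The button is on its stop: 30 N with the tip about 6 mm below the resting top. I'll retract.

>>> drive_tool:
  steps:
    - {"x": 0, "y": 0, "z": 5, "twist": 0, "hand": 0}
    - {"x": 0, "y": 0, "z": 10, "twist": 0, "hand": 0}
    - {"x": 0, "y": 0, "z": 25, "twist": 0, "hand": 0}
    - {"x": 0, "y": 0, "z": 35, "twist": 0, "hand": 0}
    - {"x": 0, "y": 0, "z": 35, "twist": 0, "hand": 0}
    - {"x": 0, "y": 0, "z": 20, "twist": 0, "hand": 0}
    - {"x": 0, "y": 0, "z": 0, "twist": 0, "hand": 0}
    - {"x": 0, "y": 0, "z": 0, "twist": 0, "hand": 0}

```text
clock: 13.4
tcp_pos: [0.4875, 0.3049, 0.156]
ee_rot: [-0.441, 0.553, 0.441, 0.553]
contact_force: [-0.0, 0.1, 0.2]
grip_width: 0.0003
```

Run:
```python
from h import *
im,d,K,T,P=grab("side");h=cv2.cvtColor(im,cv2.COLOR_RGB2HSV).astype(int)
m=(h[...,0]>20)&(h[...,0]<35)&(h[...,1]>150);m[:, :250]=0;m[:,300:]=0;m[:90]=0;m[200:]=0
C=cloud(d,K,T)[m&(d>0)];print(len(C),C.min(0),C.max(0))
A=cloud(d,K,T);Q=A[(d>0)&(A[...,2]>.19)&(np.hypot(A[...,0]-.538,A[...,1]+.036)<.04)];print("grip",len(Q),Q.mean(0),Q[:,2].max())
print(r.get_obs()["contact_force"],r.get_obs()["tcp_pos"],r.sign_off())
```

```text
46 [ 0.52303025 -0.04262349  0.12619759] [ 0.53432779 -0.03355803  0.14060121]
grip 284 [ 0.5283774  -0.03970529  0.2096428 ] 0.22456257257125817
the job is handed in; nothing more can be done
[ 0.00511541 -1.43646969 -0.49804544] [0.48704435 0.30471487 0.15517337] None
```

I checked the blue canister: there are enough tablets, so I pressed the green button right down and handed the job in at about 13.5 s. The sign-off reports no verdict.

- **Stick:** I took it from the cup, lowered it into the blue canister until it stood on the tablets, and let go. After release the foot was about 60 mm up and the yellow band about 126–140 mm up, above the 120 mm rim.
- **Button:** the green button stopped at about 30 N, with the fingertip roughly 6 mm below the button's resting height. I judged full travel from that, since there is no direct reading of the button.
- **Last check before hand-in:** the stick had not moved (band 126–141 mm, top 225 mm) and leaned only slightly. The arm had been drawn up clear of the button, with about 1.5 N on the force reading.

Two readings did not go smoothly:
- **Contact force:** I pressed to about 33 N on the tablets for a moment. I backed that off before letting go.
- **Foot height:** the gripper height implied the foot was at about 72 mm, probably because the stick slid up about 12 mm in the jaws. I relied on the camera's 58–60 mm instead.

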